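# Lower the contact probe one turn and start the reading

## Task

With the fingertips only, gripping nothing, push the hand wheel on top of the probe stand round by its upright red handle: clockwise seen from above, through exactly one full turn and no further, so that the handle stops back at the white pointer where it began and the probe is down on the concrete. Then press the green button on the grey control box fully down and let it come back up. Do not force the wheel, and leave everything else on the bench where it is.

Things in the scene. Friction and masses are not known exactly. Their poses are not given: they have to be found in the camera images.
- stand: probe stand fixed to the bench, facing any way: base plate 170 x 170 mm, concrete specimen, blue bridge 143 mm high, level dark hand wheel on top (vertical axis). Origin on the bench under the wheel's axis, z up, x from the axis to the white pointer. Rim: 70 mm radius to its centre line, bar 14 mm thick, top 170 mm above the bench; only the red handle and its collar stand higher
- wheel (a joint): hand wheel angle, rad: 0 at the start, red handle at the white pointer; grows clockwise seen from above; one full turn is 6.28. No detent, spring or stop there: it can turn on past. It stays where it is left; friction takes 3 to 4 N at the handle. A full turn lowers the probe 6.3 mm, just onto the concrete
- hub (a point): point on the wheel's axis at the top of its hub, 170 mm above the bench
- handle (a point): point on the centre line of the upright red handle at the end of the red spoke, 198 mm above the bench: a round post, 18 mm diameter, 70 mm from the wheel's axis, top 225 mm above the bench, 55 mm above the rim. A steel collar of 24 mm diameter round its foot ends 172 mm above the bench. It circles with the wheel
- mark (a point): top of the white pointer, fixed to the stand just outside the rim, 106 mm from the wheel's axis, 161.5 mm above the bench; it stays below the rim's top
- control_box: grey control box, 110 x 100 x 60 mm, fixed to the bench; origin at the centre of its underside; z up
- start_top (a point): centre of the top face of the green push button on top of the control box, 32 mm diameter, pressed straight down
- start (a joint): travel of the green button in m: 0 is up, 0.006 is fully down, which takes 5 N; a spring brings it back up
- core: bare concrete drill core standing upright, 50 mm diameter, 60 mm tall; loose bystander, to be left alone
- tape: roll of black tape lying flat, 54 mm diameter, 19 mm tall; loose bystander, to be left alone
- screwdriver: screwdriver lying on the bench; loose bystander, to be left alone
- rod: steel electrode rod lying on the bench, 14 mm diameter, about 110 mm long; loose bystander, to be left alone
- jar: closed jar, 56 mm diameter, 80 mm tall; loose bystander, to be left alone
- cover_meter: yellow hand-held meter lying flat, 140 x 75 x 35 mm; loose bystander, to be left alone
- pliers: red-handled crimping pliers lying flat, about 165 mm long; loose bystander, to be left alone
Not all that is in view belongs to the job. What is meant by the control_box is not blue, and is the larger of those in its own colour.

How it is judged:
By the outcome, as a careful person would: the job done as asked, in the order asked, and still so for the second after the job is handed in, with the robot touching nothing.
It also fails if it takes over 59 s, if anything falls off the work surface, if the arm or the gripper's body presses on something with over 40 N, if the wrist force passes 120 N, or if a joint passes its speed limit or range.

## Robot

A 6-joint arm with a two-finger parallel gripper is mounted at the origin on the work surface. World frame = base frame: x ahead of the robot, y to its left, z up, the work surface at z = 0. Lengths are in m, angles in rad, forces in N, time in s.
With the tool pointing down it reaches from about 0.375 to 0.975 m from the base axis. Payload 3.8 kg.
Tool frame: the origin (TCP) lies midway between the tips of the shut fingers; the grasp point (between the pads) lies 19 mm behind it; x points along the fingers, y is the direction in which the jaws open and shut, and the axes are right-handed (so a half turn about x gives the same grasp; the last joint's range is limited). The gripper opens to 85 mm and grips with 20 to 120 N. Pads are 22 mm wide; open, the fingers measure 114 mm over their backs; the gripper's body (76 mm by 85 mm) begins 54 mm behind the grasp point. The pads swing forward as they close: fully open they stand 13 mm farther back than shut.
Start: joints at [-1.217, 0.264, 1.604, -0, 1.274, -0.037], TCP at [0.257, -0.624, 0.231] pointing down, gripper open.
Joint ranges: [-2.63, 2.63], [-0.94, 2.18], [0.31, 2.57], [-1.31, 4.45], [0, 2.66], [-2.55, 2.55]. Speed limits (rad/s): [2.57, 2.57, 3.14, 3.14, 3.14, 3.14].

## Interface

Orientations are given as a rotation vector (axis times angle).
In Python, from workcell import read_state, read_camera, get_calibration, finish_job gives the robot as it stands. The module is installed in compiled form; this text tells all that it offers.
- The arm moves only by the shell command python3 -m creep 'ROWS' [FORCE]. ROWS is JSON, a list of rows, each a list of 3 entries, a list of its own where there are three numbers: the closure in counts, from 0 (fully open) to 255 (shut), then the shift along the world's x, y, z in mm, then the turn about the world's z in rad. In form: [[hand, [tx, ty, tz], spin], ...]. A call has exactly 8 rows; each row shifts and turns the commanded pose from where the row before left it; what a row does not reach is not made up. A row lasts 1/12 s, in which the tool goes at most 41.7 mm and 7.16 degrees, less where a joint would pass 70% of its speed; a pose out of reach is approached as far as the arm can. A call is refused whole if a number of a shift passes 41.7 or a number of a turn 0.125, either way. A call with a gripper value outside its range is refused whole. The fingers move at their own pace and stop on an object; FORCE is the grip in N (left out, the last holds). Time passes only in rows, so rows that do not move let the fingers close, or fill a call up. It gives the time, the measured TCP pose, the force and the opening at its end, in the units of the state.
- read_state(): the state, without advancing time (a new reading comes with each control period).
- read_camera(name): name is "side" or "top" or "wrist"; returns (picture, depth): 480x640x3 uint8, blue, green, red; 480x640 float32, m along the optical axis (not along the pixel's ray), 0 where there is no reading.
- get_calibration(name): a dict with "K" (3x3 intrinsics, pixels), "k1" (the pictures are not rectified: a ray, as slopes to the right and down, at radius r is drawn at 1 + k1 r^2 times it, then the intrinsics apply), "eye" and "orientation" of the camera in the world. Camera axes: x right, y down, z forward; pixel columns grow to the right and rows downward; lengths in m; the calibration is good to about 2 mm. A picture is of the moment at which its call begins: read the wrist's pose just before it. get_calibration takes no time and is no camera call; for the wrist camera it gives the pose at the moment of the call.
- finish_job(): hands the job in, once; it reports no verdict.
The state is a dict: "time": time; "q": joint angles; "joint_vel": joint speeds; "joint_torque": joint torques, N m; "tool_pos": TCP position; "tcp_rot": TCP orientation; "wrist_force": force on the tool from outside, world axes, zero at the start; "torque": the same for the moment, N m; "width": opening from 0.0 (shut) to 1.0 (fully open).
Only numpy, scipy, OpenCV 4.12 (cv2) and the standard library are available. Lean on these libraries where they do the work, as an engineer would, in place of code of your own. Each camera call takes 0.05 s, during which the arm holds its last target.

## Working session

There is one attempt and no reset: what is moved stays moved. The work goes in short steps, Python scripts to look and compute and a shell command to move; the robot and the scene stay as the last step left them, time stands still between calls to the robot, and variables do not carry over. Pictures are saved under pics/ and viewed, and the job is handed in when it is done.

```bash
mkdir -p pics
cat > h.py <<'E'
import numpy as np, cv2
from workcell import *
from scipy.spatial.transform import Rotation as R
def cal(n):
    c=get_calibration(n); o=np.array(c["orientation"],float)
    M=R.from_rotvec(o).as_matrix() if o.size==3 else (o if o.shape==(3,3) else R.from_quat(o).as_matrix())
    return np.array(c["K"]),float(c["k1"]),np.array(c["eye"]),M
def ray(n,u,v,c=None):
    K,k1,e,M=c or cal(n)
    p=cv2.undistortPoints(np.array([[[u,v]]],float),K,np.array([k1,0,0,0,0]))[0,0]
    return e,M@np.array([p[0],p[1],1.])
def atz(n,u,v,z,c=None):
    e,d=ray(n,u,v,c); return e+d*(z-e[2])/d[2]
def proj(n,P,c=None):
    K,k1,e,M=c or cal(n)
    x=M.T@(np.array(P)-e); s=x[:2]/x[2]; s=s*(1+k1*(s@s)); return K[0,0]*s[0]+K[0,2],K[1,1]*s[1]+K[1,2]
E
python3 - <<'E'
from h import *
for n in("side","top","wrist"):
    print(n,get_calibration(n))
    p,d=read_camera(n); cv2.imwrite(f"pics/{n}0.png",p); np.save(f"pics/{n}0.npy",d)
s=read_state(); print(s)
E
```

```text
side {'K': array([[593.63210875,   0.        , 312.36497894],
       [  0.        , 593.63210875, 238.04425857],
       [  0.        ,   0.        ,   1.        ]]), 'k1': 0.047613335999234986, 'eye': array([-0.06555854,  1.15383591,  0.94786891]), 'orientation': array([-0.60550468,  2.49661823, -1.38454136])}
top {'K': array([[584.75943615,   0.        , 313.25267844],
       [  0.        , 584.75943615, 229.92908584],
       [  0.        ,   0.        ,   1.        ]]), 'k1': -0.12544923278567802, 'eye': array([ 0.19918564, -0.01673685,  1.64968643]), 'orientation': array([-2.07458712,  2.13026968, -0.23818309])}
wrist {'K': array([[334.49810735,   0.        , 318.28072306],
       [  0.        , 334.49810735, 236.06671407],
       [  0.        ,   0.        ,   1.        ]]), 'k1': -0.002709894683138519, 'eye': array([ 0.32093231, -0.5975309 ,  0.37295061]), 'orientation': array([ 2.41232443, -1.61492612, -0.2284254 ])}
{'time': 0.15, 'q': array([-1.21687225e+00,  2.64592666e-01,  1.60506727e+00,  2.10247128e-05,
        1.27371643e+00, -3.69007266e-02]), 'joint_vel': array([-0.00169269, -0.00153908, -0.00321656,  0.00165156, -0.00026625,
       -0.0024921 ]), 'joint_torque': array([-4.44414318e-04, -5.15904272e+01, -3.67959881e+01, -1.17938821e-04,
        7.99657922e-03,  2.04158567e-05]), 'tool_pos': array([ 0.256947  , -0.62356046,  0.23023581]), 'tcp_rot': array([ 2.00753344,  0.39922017, -2.0080691 ]), 'wrist_force': array([-0.38362807, -0.32951619, -0.17622498]), 'torque': array([0.01927096, 0.00558139, 0.02353845]), 'width': 1.0019569763455294}
```

View pics/top0.png

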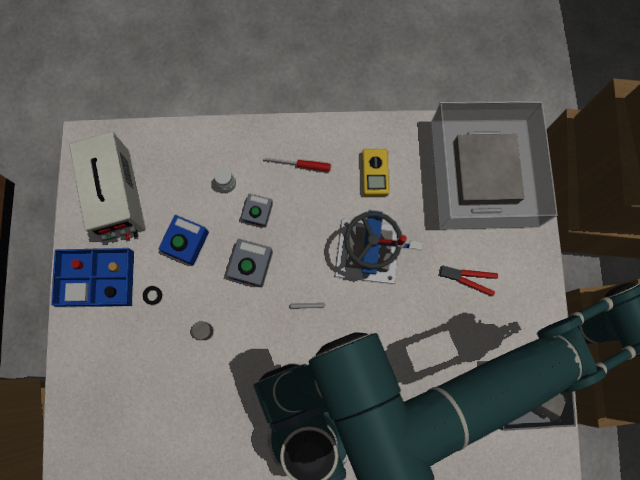

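View pics/side0.png

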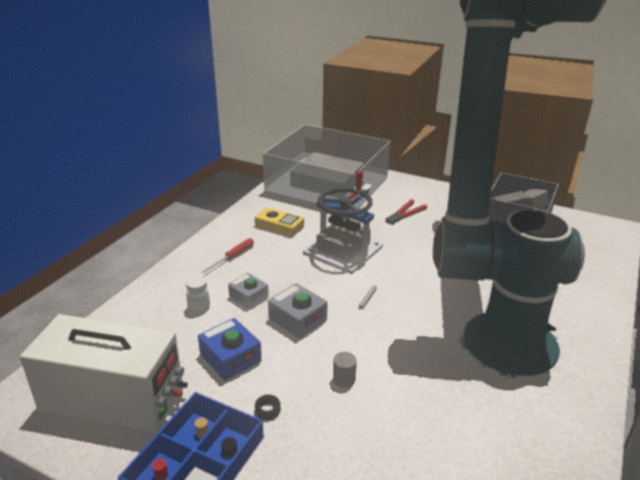

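View pics/wrist0.png

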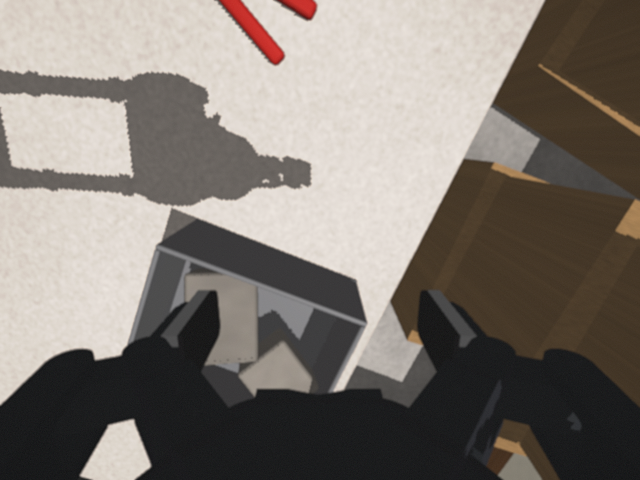

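The top view shows three button boxes: a blue one at (183,240), a small grey one at (256,210) and a larger grey one at (248,262). I choose the larger grey one. The wheel is at about (373,238) and its red handle at (403,240). I'll check both in close crops.

Run:
```python
import cv2,numpy as np
p=cv2.imread("pics/top0.png"); s=cv2.imread("pics/side0.png")
a=cv2.resize(p[195:295,320:430],None,fx=5,fy=5,interpolation=cv2.INTER_CUBIC); cv2.imwrite("pics/c1.png",a)
a=cv2.resize(p[190:290,215:285],None,fx=5,fy=5,interpolation=cv2.INTER_CUBIC)
b=cv2.resize(s[260:350,220:340],None,fx=3.5,fy=3.5,interpolation=cv2.INTER_CUBIC)
c=np.zeros((500,780,3),np.uint8); c[:500,:350]=a; c[:b.shape[0],355:355+b.shape[1]]=b; cv2.imwrite("pics/c2.png",c)
a=cv2.resize(s[160:280,295:395],None,fx=5,fy=5,interpolation=cv2.INTER_CUBIC); cv2.imwrite("pics/c3.png",a)
```

```text
(no output)
```

View pics/c1.png

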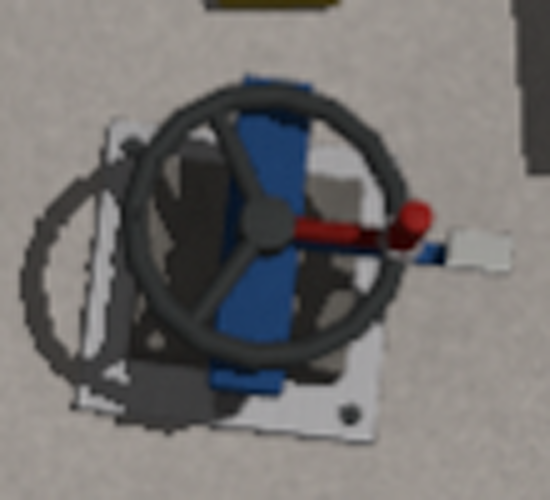

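View pics/c2.png

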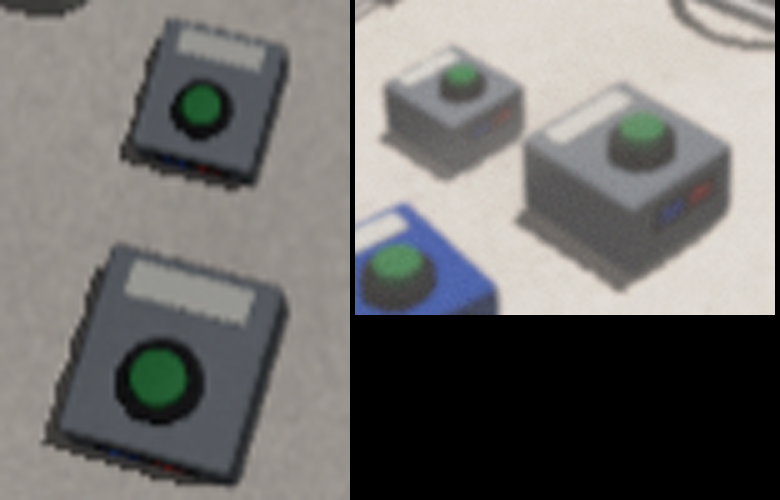

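View pics/c3.png

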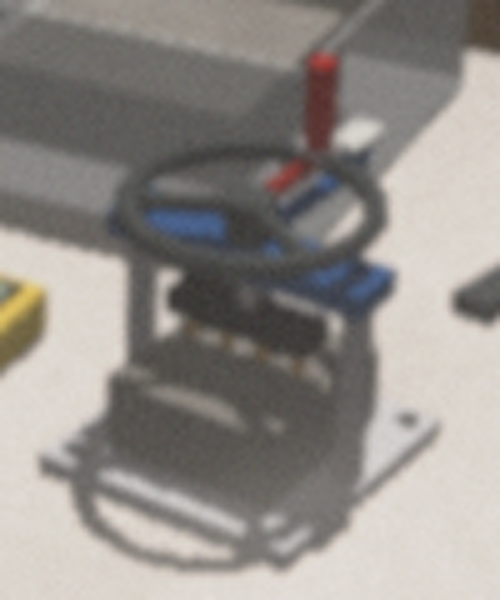

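The crops confirm the larger grey box, with a green button at top-view pixel (246.6,265.6) and side-view pixel (302,296.3). The handle top is at top (403,238.2) and side (359.6,172.4). The hub is at top (373.6,239.4), and the mark at top (416,245). Next I triangulate these.

Run:
```python
from h import *
def tri(a,b):
    e1,d1=ray("top",*a);e2,d2=ray("side",*b)
    A=np.stack([d1,-d2],1);t=np.linalg.lstsq(A,e2-e1,rcond=None)[0]
    p,q=e1+t[0]*d1,e2+t[1]*d2; return ((p+q)/2).round(4),np.linalg.norm(p-q).round(4)
print("button",tri((246.6,265.6),(302,296.3)), atz("top",246.6,265.6,.075))
print("handle",tri((402.8,238),(359.4,172.2)),atz("top",402.8,238,.225),atz("side",359.4,172.2,.225))
print("hub",tri((373.4,239.2),(345.0,202.2)),atz("top",373.4,239.2,.17),atz("side",345,202.2,.17))
print("mark",tri((415.8,244.8),(366.8,186.8)),atz("top",415.8,244.8,.1615),atz("side",366.8,186.8,.1615))
d=np.load("pics/top0.npy")
K,k1,e,M=cal("top")
def dep(u,v):
    z=d[int(round(v)),int(round(u))]; e,r=ray("top",u,v); return e+r*z
for u,v in((246.6,265.6),(402.8,238),(373.4,239.2),(415.8,244.8),(250,252),(256,211)): print(dep(u,v).round(4))
# neighbourhood heights
for name,(u,v) in dict(box=(248,262),jar=(223,182),tray=(445,180),meter=(375,172)).items():
    P=np.array([dep(a,b) for a in range(u-20,u+21,3) for b in range(v-20,v+21,3)]); print(name,P[:,2].max().round(3))
```

```text
button (array([0.4643, 0.1618, 0.08  ]), np.float64(0.0013)) [0.46454456 0.16212577 0.075     ]
handle (array([ 0.4988, -0.245 ,  0.2247]), np.float64(0.0003)) [ 0.49858321 -0.24497434  0.225     ] [ 0.49875919 -0.24447616  0.225     ]
hub (array([ 0.5109, -0.1785,  0.1589]), np.float64(0.001)) [ 0.50904613 -0.17714735  0.17      ] [ 0.50220471 -0.15974856  0.17      ]
mark (array([ 0.4921, -0.2884,  0.1613]), np.float64(0.0018)) [ 0.49290505 -0.28811991  0.1615    ] [ 0.49098089 -0.28812195  0.1615    ]
[0.4632 0.1612 0.0832]
[ 0.4981 -0.2446  0.2273]
[ 0.509  -0.1771  0.1701]
[ 0.4924 -0.2876  0.1642]
[0.5039 0.1537 0.0657]
[0.6222 0.1372 0.0589]
box 1.65
jar 0.088
tray 1.65
meter 1.65
```

Run:
```python
from h import *
M=R.from_rotvec(read_state()["tcp_rot"]).as_matrix(); print(M.round(3)); y=M[:,1]; print("tool y yaw deg",np.degrees(np.arctan2(y[1],y[0])))
p=cv2.imread("pics/top0.png")
# rim check: project predicted rim/handle
for hub in ((.5091,-.1764),):
    a=np.linspace(0,2*np.pi,60)
    for r in(.063,.077):
        for t in a:
            u,v=proj("top",(hub[0]+r*np.cos(t),hub[1]+r*np.sin(t),.163)); p=cv2.circle(p,(int(u*16),int(v*16)),8,(0,255,255),-1,shift=4)
cv2.imwrite("pics/c4.png",cv2.resize(p[195:295,320:430],None,fx=5,fy=5,interpolation=cv2.INTER_NEAREST))
```

```text
[[-0.001  0.381 -0.925]
 [ 0.002 -0.925 -0.381]
 [-1.    -0.002 -0.   ]]
tool y yaw deg -67.60773748646822
```

View pics/c4.png

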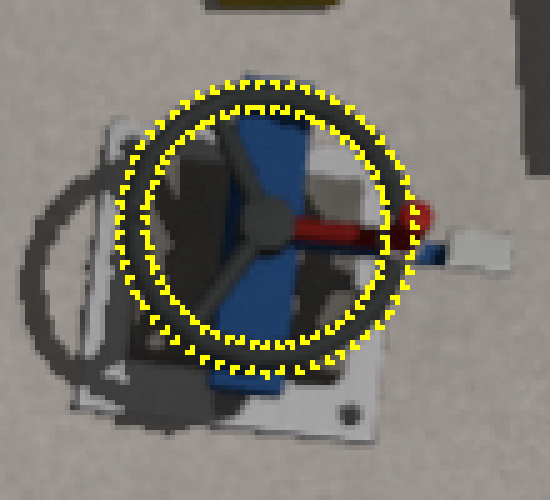

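The projected rim lies on the wheel, so the hub is at about (0.509,-0.1765) and the handle bears -98.6° from it. I'll shut the fingers, turn -0.54 rad so a flat finger face pushes along the tangent, and go to a point behind the handle.

```bash
python3 -m creep '[[255,[8,10,23],-0.034],[255,[18,23,23],-0.034],[255,[20,26,23],-0.034],[255,[20,26,0],-0.034],[255,[20,26,0],-0.034],[255,[20,26,0],-0.034],[255,[20,26,0],-0.034],[255,[20,26,0],-0.034]]' && python3 -m creep '[[255,[20,26,0],-0.034],[255,[20,26,0],-0.034],[255,[20,26,0],-0.034],[255,[20,26,0],-0.034],[255,[20,26,0],-0.034],[255,[20,26,0],-0.034],[255,[15,19,0],-0.032],[255,[5,8,0],-0.032]]'
python3 - <<'E'
from h import *
s=read_state(); M=R.from_rotvec(s["tcp_rot"]).as_matrix();y=M[:,1]
print(s["tool_pos"],np.degrees(np.arctan2(y[1],y[0])),s["q"],s["wrist_force"],s["width"])
p,d=read_camera("wrist"); cv2.imwrite("pics/w1.png",p)
for P in ((.4988,-.2448,.225),(.5091,-.1764,.17),(.492,-.288,.1615)): print(np.round(proj("wrist",P),1))
E
```

```text
time: 0.82
tool_pos: [0.4037, -0.4336, 0.3]
tcp_rot: [2.161, 0.127, -2.162]
wrist_force: [0.6, -1.0, -0.2]
width: 0.003
time: 1.48
tool_pos: [0.5448, -0.249, 0.2998]
tcp_rot: [-2.144, 0.157, 2.144]
wrist_force: [-0.6, -0.1, -0.3]
width: -0.002
[ 0.54484475 -0.24903373  0.29981769] -98.47671973211733 [-4.71162192e-01  8.63409459e-02  1.68538730e+00  1.51951502e-03
  1.37032406e+00  1.24727791e+00] [-0.56738959 -0.10693911 -0.32965387] -0.0018428625844642047
[322.2 307.2]
[242.9 277.1]
[370.  273.8]
```

View pics/w1.png

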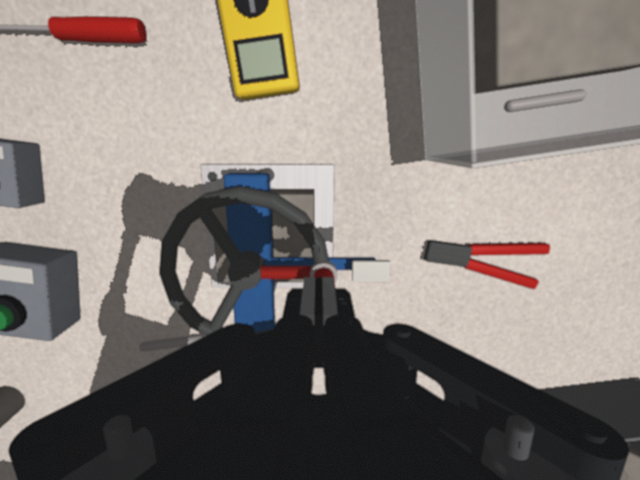

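The wrist view shows the hub at (243,270), the pointer at (370,270) and the fingers at (318,300) behind the handle. I'll go down and approach.

```bash
python3 -m creep '[[255,[0,-3,-20],0],[255,[0,0,-25],0],[255,[0,0,-25],0],[255,[0,0,-25],0],[255,[0,0,-17],0],[255,[-10,1.5,0],0],[255,[-6,1,0],0],[255,[0,0,0],0]]'
python3 - <<'E'
from h import *
s=read_state(); print(s["tool_pos"],s["wrist_force"])
p,d=read_camera("wrist"); cv2.imwrite("pics/w2.png",p)
p,d=read_camera("side"); cv2.imwrite("pics/s2.png",cv2.resize(p[140:280,280:440],None,fx=4,fy=4,interpolation=cv2.INTER_CUBIC))
E
```

```text
time: 2.2
tool_pos: [0.5259, -0.2529, 0.1891]
tcp_rot: [-2.144, 0.161, 2.144]
wrist_force: [0.1, 0.2, -0.7]
width: 0.001
[ 0.52586279 -0.25289117  0.18909789] [ 0.1429534   0.19459162 -0.65310913]
```

View pics/s2.png

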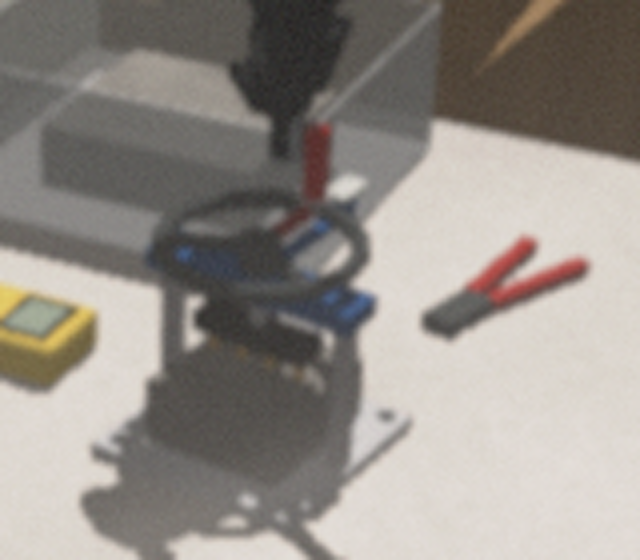

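View pics/w2.png

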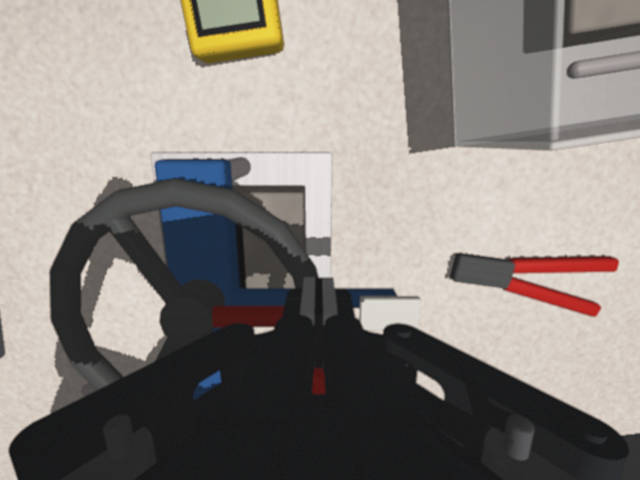

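In the side crop the finger is on the far (+x) side of the handle at crop (283,158), and the handle is at (318,160). Next is a slow touch.

```bash
python3 -m creep '[[255,[-1,0.15,0],0],[255,[-1,0.15,0],0],[255,[-1,0.15,0],0],[255,[-1,0.15,0],0],[255,[0,0,0],0],[255,[0,0,0],0],[255,[0,0,0],0],[255,[0,0,0],0]]';  python3 -m creep '[[255,[-1,0.15,0],0],[255,[-1,0.15,0],0],[255,[0,0,0],0],[255,[0,0,0],0],[255,[0,0,0],0],[255,[0,0,0],0],[255,[0,0,0],0],[255,[0,0,0],0]]'; python3 -c "
from h import *
s=read_state();print(s['tool_pos'],s['wrist_force'])"
```

```text
time: 2.97
tool_pos: [0.5232, -0.252, 0.1882]
tcp_rot: [-2.144, 0.16, 2.144]
wrist_force: [-1.2, 0.1, 0.1]
width: 0.001
time: 3.63
tool_pos: [0.5212, -0.2517, 0.1883]
tcp_rot: [-2.144, 0.16, 2.144]
wrist_force: [0.4, 0.1, -0.4]
width: -0.001
[ 0.52116231 -0.25172362  0.18828863] [ 0.37895091  0.11164599 -0.39713428]
```

```bash
for i in 1 ; do python3 -m creep '[[255,[-1,0.15,0],0],[255,[0,0,0],0],[255,[0,0,0],0],[255,[0,0,0],0],[255,[0,0,0],0],[255,[0,0,0],0],[255,[0,0,0],0],[255,[0,0,0],0]]'; done;  python3 -m creep '[[255,[-1,0.15,0],0],[255,[0,0,0],0],[255,[0,0,0],0],[255,[0,0,0],0],[255,[0,0,0],0],[255,[0,0,0],0],[255,[0,0,0],0],[255,[0,0,0],0]]';  python3 -m creep '[[255,[-1,0.15,0],0],[255,[0,0,0],0],[255,[0,0,0],0],[255,[0,0,0],0],[255,[0,0,0],0],[255,[0,0,0],0],[255,[0,0,0],0],[255,[0,0,0],0]]'
```

```text
time: 4.3
tool_pos: [0.5204, -0.2516, 0.1884]
tcp_rot: [-2.145, 0.16, 2.143]
wrist_force: [2.2, -1.6, 0.0]
width: 0.005
time: 4.97
tool_pos: [0.5192, -0.2515, 0.1884]
tcp_rot: [-2.144, 0.161, 2.144]
wrist_force: [4.3, -1.5, -1.5]
width: 0.003
time: 5.63
tool_pos: [0.5181, -0.2512, 0.1883]
tcp_rot: [-2.144, 0.16, 2.144]
wrist_force: [1.6, -1.5, -0.2]
width: 0.003
```

Contact is at about TCP x = 0.5206, y = -0.2516. With the tool's orientation fixed, bringing the TCP back to that point returns the handle to the mark. Now I'll compute the shifts for the circle.

```bash
cat > circ.py <<'E'
from h import *
import sys
H=np.array([.5091,-.1764]); r=.0761
s=read_state(); p=s["tool_pos"][:2]-H; a0=np.arctan2(-.0752,.0115)
prog=(a0-np.arctan2(p[1],p[0]))%(2*np.pi)
print("pos",s["tool_pos"],"prog deg",np.degrees(prog),"r",np.hypot(*p),"F",s["wrist_force"],s["time"])
def rows(steps,start=None):
    th=prog if start is None else np.radians(start); c=H+p*1; out=[]; acc=(s["tool_pos"][:2]).copy()
    for d in steps:
        th+=np.radians(d); a=a0-th; t=H+r*np.array([np.cos(a),np.sin(a)])
        dd=np.round((t-acc)*1000,1); acc=acc+dd/1000; out.append(dd.tolist())
    for i in range(0,len(out),8): print(out[i:i+8])
rows([float(x) for x in sys.argv[1:]])
E
python3 circ.py 2 4 5 6 6 6 6 6 6 6 6 6 6 6 6 6
```

```text
pos [ 0.51805357 -0.25119597  0.18831786] prog deg 1.868426636244172 r 0.07532996798877073 F [ 1.63911682 -1.50642819 -0.16464496] 5.6333
[[-2.6, -1.0], [-5.3, -0.3], [-6.6, 0.2], [-7.9, 1.0], [-7.8, 1.8], [-7.5, 2.6], [-7.2, 3.4], [-6.8, 4.1]]
[[-6.3, 4.8], [-5.9, 5.5], [-5.2, 6.0], [-4.5, 6.6], [-3.9, 6.9], [-3.0, 7.4], [-2.3, 7.6], [-1.5, 7.8]]
```

```bash
python3 -m creep '[[255,[-2.6,-1.0,0],0],[255,[-5.3,-0.3,0],0],[255,[-6.6,0.2,0],0],[255,[-7.9,1.0,0],0],[255,[-7.8,1.8,0],0],[255,[-7.5,2.6,0],0],[255,[-7.2,3.4,0],0],[255,[-6.8,4.1,0],0]]'; python3 circ.py 6
python3 - <<'E'
from h import *
p,d=read_camera("top"); cv2.imwrite("pics/t3.png",cv2.resize(p[180:310,300:440],None,fx=4,fy=4,interpolation=cv2.INTER_CUBIC))
p,d=read_camera("side"); cv2.imwrite("pics/s3.png",cv2.resize(p[140:280,280:440],None,fx=4,fy=4,interpolation=cv2.INTER_CUBIC))
E
```

```text
time: 6.3
tool_pos: [0.4662, -0.2392, 0.1886]
tcp_rot: [-2.145, 0.161, 2.142]
wrist_force: [5.0, -0.3, 0.1]
width: -0.003
pos [ 0.46615667 -0.23916278  0.18855055] prog deg 43.07520736463597 r 0.07604798681071594 F [ 4.96788338 -0.28072931  0.0633564 ] 6.3
[[-6.4, 4.8]]
```

View pics/s3.png

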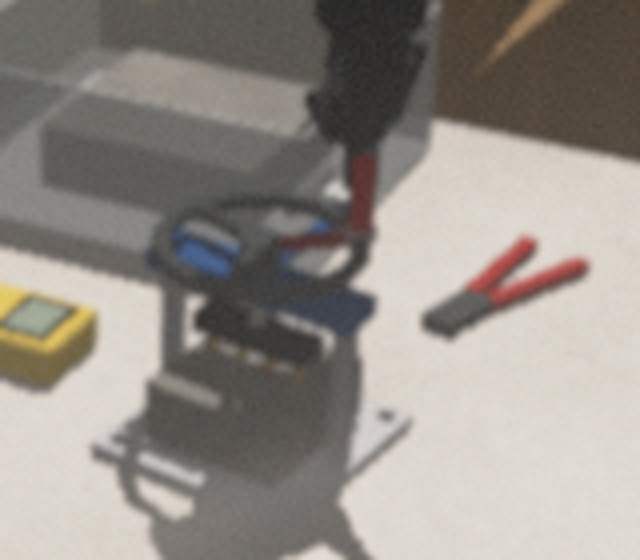

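View pics/t3.png

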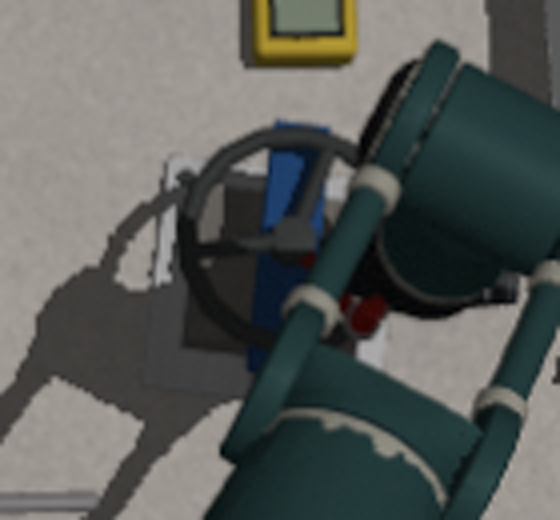

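The wheel follows the tool: the handle is about 43° round, at side crop (360,195), and the force is about 5 N. I'll continue.

```bash
python3 circ.py 6 6 6 6 6 6 6 6 6 6 6 6 6 6 6 6
```

```text
pos [ 0.46441092 -0.23880827  0.1880808 ] prog deg 44.30017838537361 r 0.0767587508040334 F [-0.56078898  0.76579502  0.36106257] 6.4
[[-5.8, 5.5], [-5.7, 5.6], [-5.1, 6.2], [-4.4, 6.6], [-3.6, 7.1], [-2.9, 7.4], [-2.1, 7.7], [-1.3, 7.8]]
[[-0.5, 8.0], [0.4, 7.9], [1.1, 7.9], [2.1, 7.7], [2.8, 7.5], [3.5, 7.1], [4.3, 6.7], [5.0, 6.2]]
```

```bash
python3 -m creep '[[255,[-5.8,5.5,0],0],[255,[-5.7,5.6,0],0],[255,[-5.1,6.2,0],0],[255,[-4.4,6.6,0],0],[255,[-3.6,7.1,0],0],[255,[-2.9,7.4,0],0],[255,[-2.1,7.7,0],0],[255,[-1.3,7.8,0],0]]'; python3 circ.py  6 6 6 6 6 6 6 6 6 6 6 6 6 6 6 6
```

```text
time: 7.07
tool_pos: [0.4351, -0.1849, 0.1882]
tcp_rot: [-2.144, 0.161, 2.144]
wrist_force: [1.6, -3.2, -0.4]
width: 0.0
pos [ 0.43512667 -0.18488212  0.18824803] prog deg 92.15339560257003 r 0.07445804207991474 F [ 1.58898276 -3.19261919 -0.42905942] 7.0667
[[-2.1, 7.8], [0.3, 7.9], [1.2, 7.9], [2.0, 7.7], [2.8, 7.5], [3.5, 7.1], [4.3, 6.7], [4.9, 6.3]]
[[5.6, 5.7], [6.2, 5.0], [6.6, 4.4], [7.1, 3.7], [7.4, 2.9], [7.6, 2.2], [7.9, 1.3], [8.0, 0.5]]
```

```bash
python3 -m creep '[[255,[-2.1,7.8,0],0],[255,[0.3,7.9,0],0],[255,[1.2,7.9,0],0],[255,[2.0,7.7,0],0],[255,[2.8,7.5,0],0],[255,[3.5,7.1,0],0],[255,[4.3,6.7,0],0],[255,[4.9,6.3,0],0]]'; python3 circ.py  6 6 6 6 6 6 6 6 6 6 6 6 6 6 6 6;  python3 - <<'E'
from h import *
p,d=read_camera("side"); cv2.imwrite("pics/s4.png",cv2.resize(p[140:280,280:440],None,fx=4,fy=4,interpolation=cv2.INTER_CUBIC))
E
```

```text
time: 7.73
tool_pos: [0.4525, -0.1258, 0.188]
tcp_rot: [-2.143, 0.16, 2.145]
wrist_force: [-2.9, -1.9, 0.0]
width: -0.003
pos [ 0.45251022 -0.12578043  0.18799917] prog deg 140.50726945407837 r 0.07592591100732965 F [-2.87706713 -1.89364282  0.02142236] 7.7333
[[5.5, 5.8], [6.2, 5.0], [6.6, 4.4], [7.1, 3.6], [7.4, 2.9], [7.7, 2.1], [7.9, 1.2], [7.9, 0.5]]
[[8.0, -0.4], [7.9, -1.2], [7.7, -2.1], [7.4, -2.8], [7.1, -3.6], [6.7, -4.3], [6.2, -5.0], [5.7, -5.6]]
```

View pics/s4.png

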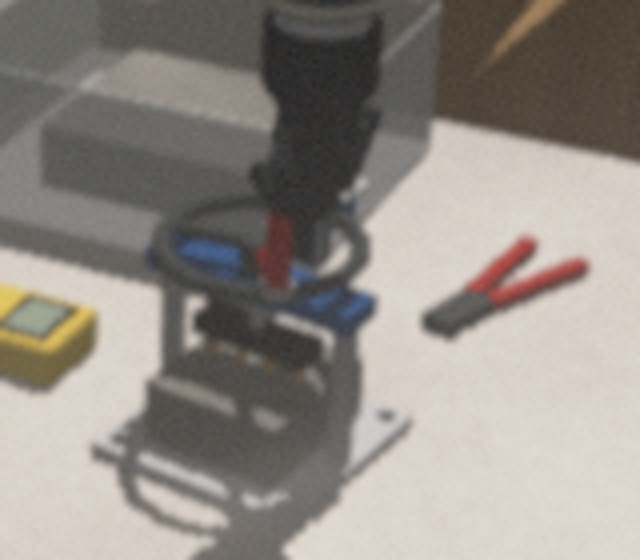

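The handle is at side crop (275,250) with the finger just behind it, and the force is about 3.5 N, which matches the wheel's friction. I'll continue.

```bash
python3 -m creep '[[255,[5.5,5.8,0],0],[255,[6.2,5.0,0],0],[255,[6.6,4.4,0],0],[255,[7.1,3.6,0],0],[255,[7.4,2.9,0],0],[255,[7.7,2.1,0],0],[255,[7.9,1.2,0],0],[255,[7.9,0.5,0],0]]'; python3 circ.py  6 6 6 6 6 6 6 6
```

```text
time: 8.45
tool_pos: [0.5095, -0.1011, 0.1883]
tcp_rot: [-2.144, 0.16, 2.144]
wrist_force: [-4.3, -1.0, 0.6]
width: 0.001
pos [ 0.5095261  -0.10106101  0.18830422] prog deg 189.01867854229172 r 0.07534019649101889 F [-4.26038574 -0.96148415  0.64496464] 8.45
[[8.0, 0.3], [7.8, -1.3], [7.7, -2.1], [7.4, -2.9], [7.1, -3.7], [6.7, -4.3], [6.1, -5.1], [5.6, -5.6]]
```

```bash
python3 -m creep '[[255,[8.0,0.3,0],0],[255,[7.8,-1.3,0],0],[255,[7.7,-2.1,0],0],[255,[7.4,-2.9,0],0],[255,[7.1,-3.7,0],0],[255,[6.7,-4.3,0],0],[255,[6.1,-5.1,0],0],[255,[5.6,-5.6,0],0]]'; python3 circ.py  6 6 6 6 6 6 6 6
```

```text
time: 9.12
tool_pos: [0.565, -0.1263, 0.1879]
tcp_rot: [-2.142, 0.16, 2.146]
wrist_force: [-4.8, 1.8, 0.6]
width: -0.002
pos [ 0.56500599 -0.12629625  0.18788739] prog deg 236.82747447432462 r 0.07507239908981424 F [-4.75325208  1.79647729  0.60480305] 9.1167
[[5.8, -5.5], [4.3, -6.7], [3.6, -7.1], [2.8, -7.5], [2.1, -7.7], [1.2, -7.8], [0.4, -8.0], [-0.4, -7.9]]
```

```bash
python3 -m creep '[[255,[5.8,-5.5,0],0],[255,[4.3,-6.7,0],0],[255,[3.6,-7.1,0],0],[255,[2.8,-7.5,0],0],[255,[2.1,-7.7,0],0],[255,[1.2,-7.8,0],0],[255,[0.4,-8.0,0],0],[255,[-0.4,-7.9,0],0]]'; python3 circ.py  6 6 6 6 6 6 4 3 3 3 3 3 3 2 2 1;  python3 - <<'E'
from h import *
p,d=read_camera("side"); cv2.imwrite("pics/s5.png",cv2.resize(p[140:280,280:440],None,fx=4,fy=4,interpolation=cv2.INTER_CUBIC))
E
```

```text
time: 9.78
tool_pos: [0.5848, -0.1846, 0.1882]
tcp_rot: [-2.143, 0.16, 2.144]
wrist_force: [-1.5, 4.0, -0.4]
width: 0.0
pos [ 0.5848408  -0.18463211  0.18822876] prog deg 284.8976393504929 r 0.07618685016585672 F [-1.50272402  4.03104253 -0.38892191] 9.7833
[[-1.4, -7.9], [-2.0, -7.6], [-2.9, -7.5], [-3.7, -7.1], [-4.3, -6.6], [-5.1, -6.2], [-3.7, -3.8], [-2.9, -2.7]]
[[-3.1, -2.5], [-3.2, -2.4], [-3.3, -2.1], [-3.5, -2.1], [-3.5, -1.8], [-2.4, -1.1], [-2.5, -1.0], [-1.2, -0.5]]
```

View pics/s5.png

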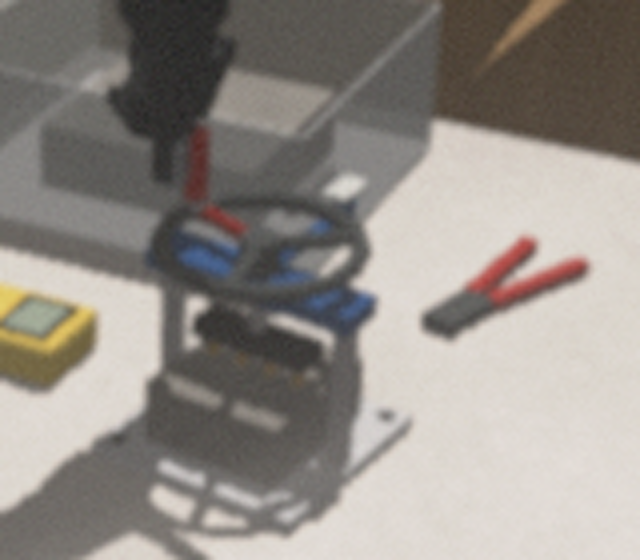

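The handle is at side crop (200,165) and still ahead of the finger. I'll slow down for the end.

```bash
python3 -m creep '[[255,[-1.4,-7.9,0],0],[255,[-2.0,-7.6,0],0],[255,[-2.9,-7.5,0],0],[255,[-3.7,-7.1,0],0],[255,[-4.3,-6.6,0],0],[255,[-5.1,-6.2,0],0],[255,[-3.7,-3.8,0],0],[255,[-2.9,-2.7,0],0]]'; python3 circ.py  3 3 3 3 3 3 2 1 1 1 1 1 0 0 0 0;  python3 - <<'E'
from h import *
p,d=read_camera("side"); cv2.imwrite("pics/s6.png",cv2.resize(p[140:280,280:440],None,fx=4,fy=4,interpolation=cv2.INTER_CUBIC))
E
```

```text
time: 10.5
tool_pos: [0.5584, -0.2341, 0.1884]
tcp_rot: [-2.144, 0.161, 2.143]
wrist_force: [1.5, 2.8, 0.1]
width: -0.002
pos [ 0.55843976 -0.23406242  0.18842507] prog deg 328.1421590881369 r 0.07589049045939118 F [1.45777546 2.84082141 0.05757659] 10.5
[[-3.0, -2.7], [-3.2, -2.3], [-3.3, -2.2], [-3.5, -2.0], [-3.5, -1.8], [-3.7, -1.6], [-2.4, -1.0], [-1.3, -0.4]]
[[-1.2, -0.5], [-1.3, -0.4], [-1.3, -0.4], [-1.2, -0.4], [-0.0, 0.0], [-0.0, 0.0], [-0.0, 0.0], [-0.0, 0.0]]
```

View pics/s6.png

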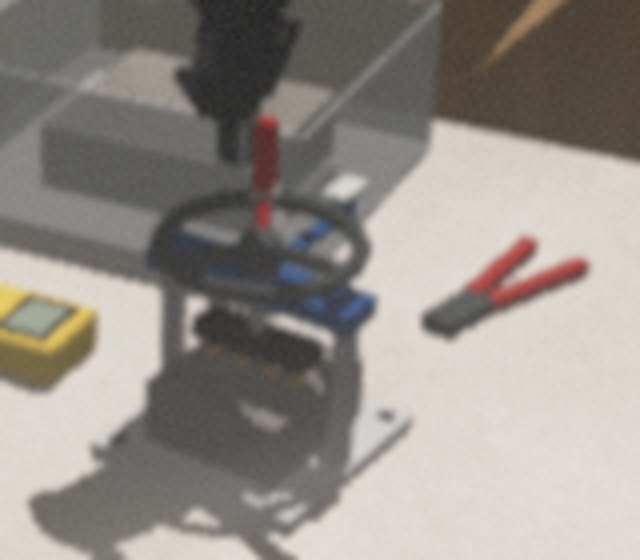

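```bash
python3 -m creep '[[255,[-3.0,-2.7,0],0],[255,[-3.2,-2.3,0],0],[255,[-3.3,-2.2,0],0],[255,[-3.5,-2.0,0],0],[255,[-3.5,-1.8,0],0],[255,[-3.0,-1.3,0],0],[255,[-2,-0.9,0],0],[255,[0,0,0],0]]'; python3 circ.py  2 2 1 1 1 .5 .5 .5
```

```text
time: 11.22
tool_pos: [0.5368, -0.2471, 0.1884]
tcp_rot: [-2.144, 0.161, 2.145]
wrist_force: [1.0, -0.2, 0.6]
width: 0.0
pos [ 0.53678805 -0.24709154  0.18836156] prog deg 347.30562808385827 r 0.07592049487535374 F [ 0.95147335 -0.17085065  0.58512611] 11.2167
[[-2.4, -1.1], [-2.5, -0.8], [-1.3, -0.4], [-1.3, -0.4], [-1.3, -0.3], [-0.6, -0.2], [-0.7, -0.1], [-0.6, -0.2]]
```

```bash
python3 -m creep '[[255,[-1.5,-0.6,0],0],[255,[-1.5,-0.5,0],0],[255,[-1.5,-0.5,0],0],[255,[-1.5,-0.5,0],0],[255,[-1.5,-0.5,0],0],[255,[-1,-0.3,0],0],[255,[-1,-0.3,0],0],[255,[0,0,0],0]]'; python3 circ.py  1;  python3 - <<'E'
from h import *
p,d=read_camera("side"); cv2.imwrite("pics/side7.png",p)
q=cv2.imread("pics/side0.png")
f=lambda p:cv2.resize(p[160:230,320:400],None,fx=4.9,fy=4.9,interpolation=cv2.INTER_CUBIC)
cv2.imwrite("pics/s7.png",np.hstack([f(q),f(p)]))
E
```

```text
time: 11.88
tool_pos: [0.5277, -0.25, 0.1883]
tcp_rot: [-2.144, 0.16, 2.144]
wrist_force: [2.5, 0.9, 0.3]
width: 0.001
pos [ 0.52765037 -0.24995017  0.18826087] prog deg 354.53906484654914 r 0.07585343719154332 F [2.49488448 0.86071613 0.33868386] 11.8833
[[-1.2, -0.6]]
```

View pics/s7.png

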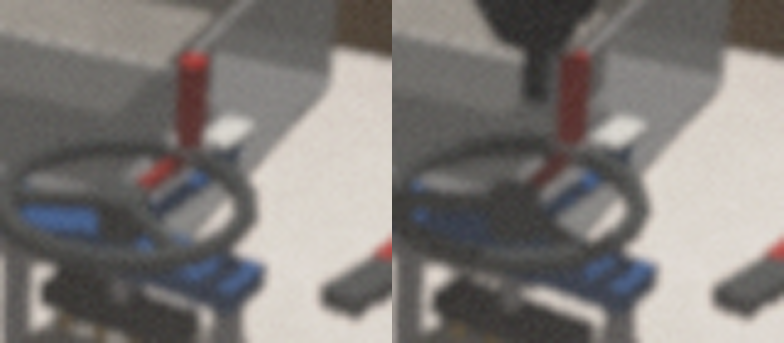

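The handle is about 2 px (roughly 5–7 mm) short of its starting place, with 7 mm left by the TCP. I'll approach slowly.

```bash
python3 -m creep '[[255,[-1.0,-0.3,0],0],[255,[-1,-0.3,0],0],[255,[-1,-0.3,0],0],[255,[-1,-0.3,0],0],[255,[-0.8,-0.2,0],0],[255,[-0.5,-0.1,0],0],[255,[0,0,0],0],[255,[0,0,0],0]]'; python3 circ.py  1
```

```text
time: 12.6
tool_pos: [0.5225, -0.2514, 0.1884]
tcp_rot: [-2.144, 0.16, 2.144]
wrist_force: [3.0, -0.4, 0.8]
width: 0.001
pos [ 0.52252789 -0.25143193  0.18838902] prog deg 358.5482501604879 r 0.07622400582252455 F [ 3.04343839 -0.43349401  0.79134532] 12.6
[[-1.3, -0.1]]
```

```bash
python3 -m creep '[[255,[-0.5,-0.1,0],0],[255,[-0.5,-0.1,0],0],[255,[-0.5,-0.1,0],0],[255,[-0.3,0,0],0],[255,[0,0,0],0],[255,[0,0,0],0],[255,[0,0,0],0],[255,[0,0,0],0]]'; python3 circ.py  1;  python3 - <<'E'
from h import *
f=lambda p:cv2.resize(p[160:230,320:400],None,fx=4.9,fy=4.9,interpolation=cv2.INTER_CUBIC)
p,d=read_camera("side"); q=cv2.imread("pics/side0.png")
cv2.imwrite("pics/s8.png",np.hstack([f(q),f(p)]))
E
```

```text
time: 13.27
tool_pos: [0.5208, -0.2518, 0.1883]
tcp_rot: [-2.144, 0.16, 2.144]
wrist_force: [3.0, 0.9, 0.6]
width: 0.003
pos [ 0.5207901  -0.25176283  0.18833815] prog deg 359.8773154848254 r 0.07626410918001911 F [2.95842115 0.90728504 0.57499378] 13.2667
[[-1.3, -0.0]]
```

View pics/s8.png

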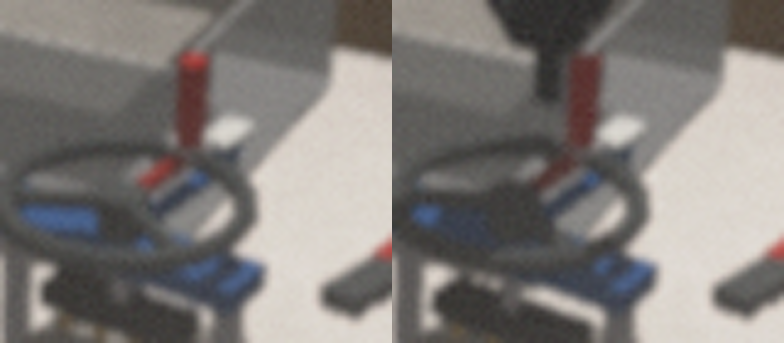

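The handle is back at the same spot as in the first picture (crop x 192 in both). I'll retract and lift away, then re-check in the clear top view.

```bash
python3 -m creep '[[255,[3,-0.4,0],0],[255,[8,-1,0],0],[255,[12,-1.5,5],0],[255,[5,0,30],0],[255,[0,0,35],0],[255,[0,0,30],0],[255,[-3,15,12],0],[255,[-6,32,0],0]]'; python3 -m creep '[[255,[-8,40,0],0],[255,[-8,40,0],0],[255,[-8,40,0],0],[255,[-8,40,0],0],[255,[-8,40,0],0],[255,[-8,40,0],0],[255,[-8,40,0],0],[255,[-8,40,0],0]]'
python3 - <<'E'
from h import *
p,d=read_camera("top"); q=cv2.imread("pics/top0.png"); cv2.imwrite("pics/top9.png",p)
f=lambda p:cv2.resize(p[200:280,350:430],None,fx=4.9,fy=4.9,interpolation=cv2.INTER_CUBIC)
cv2.imwrite("pics/t9.png",np.hstack([f(q),f(p)]))
p,d=read_camera("side"); q=cv2.imread("pics/side0.png");cv2.imwrite("pics/side9.png",p)
f=lambda p:cv2.resize(p[160:230,320:400],None,fx=4.9,fy=4.9,interpolation=cv2.INTER_CUBIC)
cv2.imwrite("pics/s9.png",np.hstack([f(q),f(p)]))
p,d=read_camera("wrist");cv2.imwrite("pics/w9.png",p)
print(read_state()["tool_pos"],proj("wrist",(.4643,.1618,.08)))
E
```

```text
time: 13.98
tool_pos: [0.5421, -0.2105, 0.3046]
tcp_rot: [-2.151, 0.168, 2.137]
wrist_force: [0.1, 0.4, 0.5]
width: -0.004
time: 14.65
tool_pos: [0.4743, 0.1142, 0.2995]
tcp_rot: [-2.143, 0.161, 2.146]
wrist_force: [-0.1, -0.1, -0.5]
width: -0.001
[0.47442127 0.11515412 0.29948687] (np.float64(277.5604886205656), np.float64(220.61700066032617))
```

View pics/t9.png

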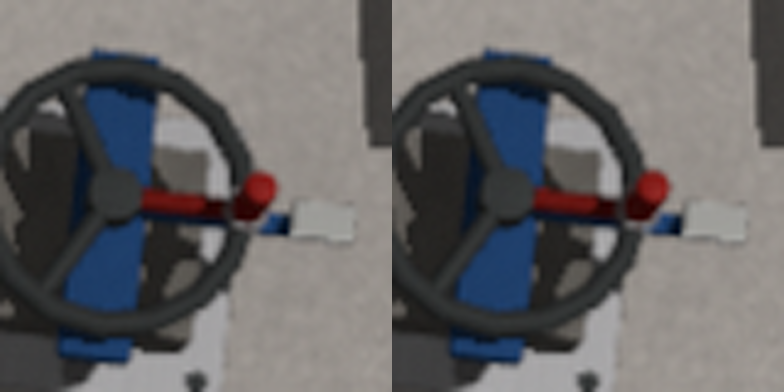

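View pics/s9.png

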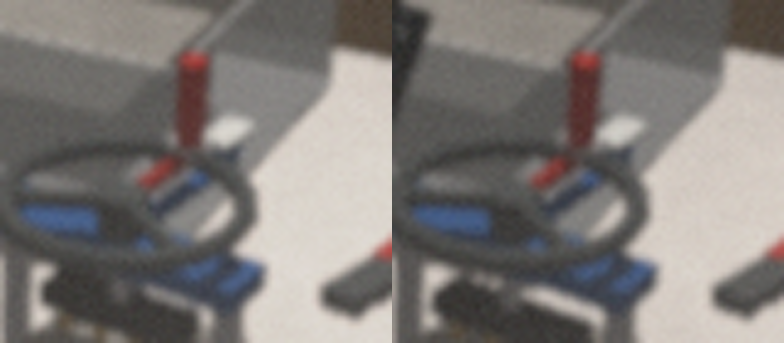

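View pics/w9.png

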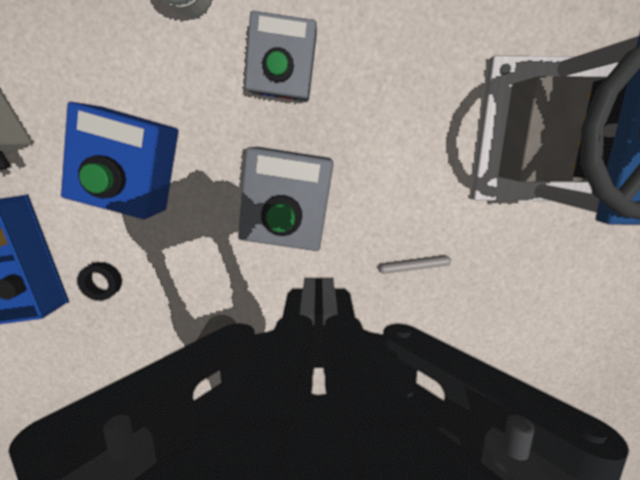

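```bash
python3 - <<'E'
from h import *
for n,(a,b,c,d) in dict(top=(225,255,380,410),side=(165,205,345,375)).items():
    for k in (0,9):
        p=cv2.imread(f"pics/{n}{k}.png")[a:b,c:d].astype(float); w=np.clip(p[...,2]-np.maximum(p[...,0],p[...,1])-25,0,None)
        yy,xx=np.mgrid[:w.shape[0],:w.shape[1]]; print(n,k,(w*xx).sum()/w.sum()+c,(w*yy).sum()/w.sum()+a,w.sum())
# isolate hue mask for handle top in top view
g=lambda k:cv2.cvtColor(cv2.imread(f"pics/top{k}.png"),cv2.COLOR_BGR2GRAY).astype(np.float32)
def s(A,B,r): 
    a,b,c,d=r; return cv2.phaseCorrelate(A[a:b,c:d].copy(),B[a:b,c:d].copy(),cv2.createHanningWindow((d-c,b-a),cv2.CV_32F))
print("top handle",s(g(0),g(9),(228,252,390,414)))
h=lambda k:cv2.GaussianBlur(cv2.cvtColor(cv2.imread(f"pics/side{k}.png"),cv2.COLOR_BGR2GRAY).astype(np.float32),(0,0),1)
print("side handle",s(h(0),h(9),(164,196,346,374)))
# px per mm
print(np.subtract(proj("top",(.4978,-.2448,.225)),proj("top",(.4988,-.2448,.225))),np.subtract(proj("side",(.4978,-.2448,.2)),proj("side",(.4988,-.2448,.2))))
E
python3 -m creep '[[255,[-4,16,-30],0],[255,[-5,16,-35],0],[255,[-1,14,-35],0],[255,[0,0,-35],0],[255,[0,0,-20],0],[255,[0,0,0],0],[255,[0,0,0],0],[255,[0,0,0],0]]'
python3 - <<'E'
from h import *
for n in("side","top"):
  p,d=read_camera(n);cv2.imwrite(f"pics/{n}10.png",p); print(np.round(proj(n,read_state()["tool_pos"]),1))
f=lambda p,a,b:cv2.resize(p[b:b+90,a:a+90],None,fx=4.3,fy=4.3,interpolation=cv2.INTER_CUBIC)
cv2.imwrite("pics/b10.png",np.hstack([f(cv2.imread("pics/side10.png"),260,240),f(cv2.imread("pics/top10.png"),205,220)]))
p,d=read_camera("wrist");cv2.imwrite("pics/w10.png",p)
s=read_state();print(s["tool_pos"],s["wrist_force"],proj("wrist",(.4643,.1618,.08)),proj("wrist",s["tool_pos"]))
E
```

```text
top 0 394.7768915714594 239.4923474886829 4639.0
top 9 394.76711185308847 239.4071368948247 4792.0
side 0 356.7077586206897 181.76637931034483 2320.0
side 9 356.6114443931703 181.83433317951085 2167.0
top handle ((-0.11702956208782567, -0.14586538190405562), 1.0304200930727854)
side handle ((0.013309472089609642, 0.011801434264512523), 1.0356269595523675)
[0.02384641 0.39132922] [0.32750675 0.07388705]
time: 15.47
tool_pos: [0.4671, 0.1579, 0.1466]
tcp_rot: [-2.145, 0.161, 2.141]
wrist_force: [0.7, 0.2, 1.0]
width: 0.0
[301.6 272.1]
[244.9 259.8]
[0.46773134 0.15845937 0.14766669] [-0.68628937  0.0044283   0.44161835] (np.float64(313.7624612694733), np.float64(255.28089399756732)) (np.float64(317.647031585944), np.float64(294.5735704360619))
```

View pics/b10.png

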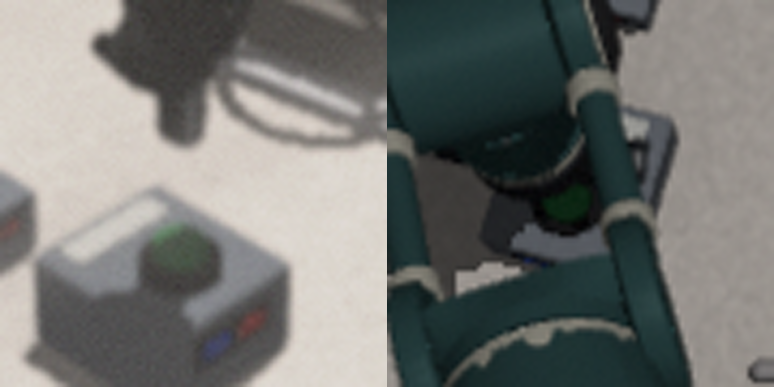

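View pics/w10.png

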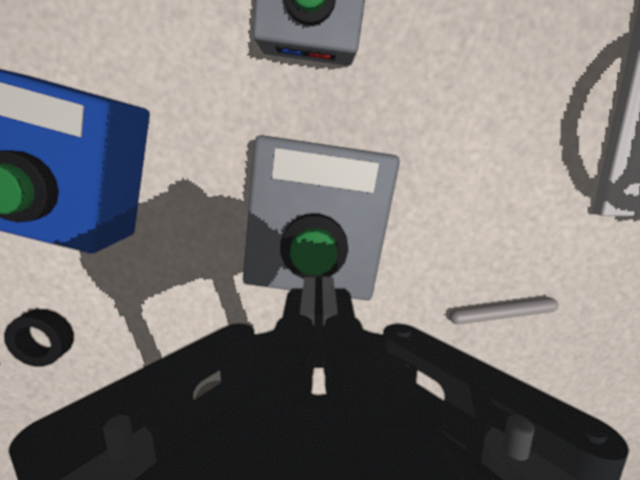

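The handle matches its start to within about 0.3 mm in both views. In the wrist view the button is at about (314.5,252), within 2–3 px of the prediction at (313.8,255). I'll centre over it and go down.

```bash
python3 -m creep '[[255,[-1.5,1.5,-12],0],[255,[-1.5,1.5,-16],0],[255,[0,0,-14],0],[255,[0,0,-8],0],[255,[0,0,-4],0],[255,[0,0,-2],0],[255,[0,0,0],0],[255,[0,0,0],0]]'; python3 -m creep '[[255,[0,0,-1],0],[255,[0,0,-1],0],[255,[0,0,-1],0],[255,[0,0,-1],0],[255,[0,0,-1],0],[255,[0,0,0],0],[255,[0,0,0],0],[255,[0,0,0],0]]'
python3 - <<'E'
from h import *
p,d=read_camera("side")
cv2.imwrite("pics/b11.png",cv2.resize(p[240:330,250:370],None,fx=6,fy=6,interpolation=cv2.INTER_CUBIC))
s=read_state();print(s["tool_pos"],s["wrist_force"])
E
```

```text
time: 16.28
tool_pos: [0.4634, 0.1616, 0.0899]
tcp_rot: [-2.145, 0.16, 2.143]
wrist_force: [-0.5, -0.1, -0.5]
width: -0.003
time: 16.95
tool_pos: [0.4628, 0.1614, 0.0843]
tcp_rot: [-2.144, 0.16, 2.144]
wrist_force: [-0.0, -0.7, -1.0]
width: 0.002
[0.46282276 0.16146062 0.08428006] [-0.43227483  0.63513617 -0.95695047]
```

View pics/b11.png

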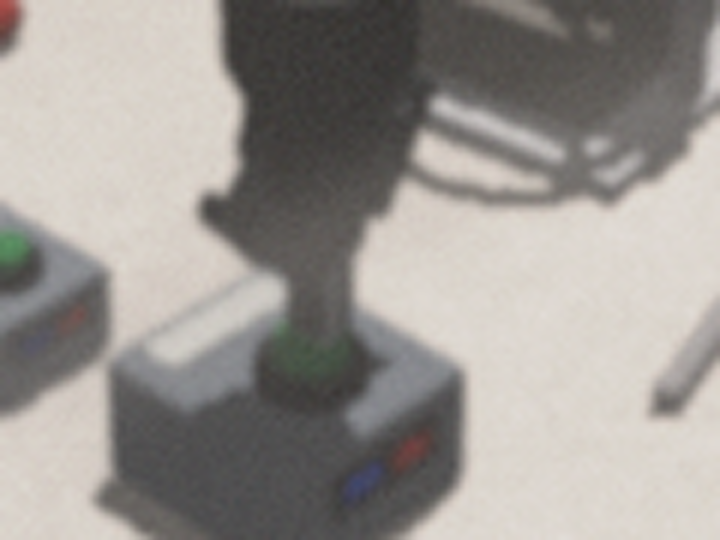

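```bash
python3 -m creep '[[255,[2,0.5,0],0],[255,[0,0,-1],0],[255,[0,0,-1],0],[255,[0,0,-1],0],[255,[0,0,-1],0],[255,[0,0,-1],0],[255,[0,0,0],0],[255,[0,0,0],0]]'; python3 -m creep '[[255,[0,0,-1],0],[255,[0,0,-1],0],[255,[0,0,0],0],[255,[0,0,0],0],[255,[0,0,0],0],[255,[0,0,0],0],[255,[0,0,0],0],[255,[0,0,0],0]]'
```

```text
time: 17.67
tool_pos: [0.4651, 0.162, 0.0795]
tcp_rot: [-2.144, 0.16, 2.143]
wrist_force: [-0.1, 0.2, 2.9]
width: -0.003
time: 18.33
tool_pos: [0.465, 0.162, 0.0774]
tcp_rot: [-2.144, 0.16, 2.143]
wrist_force: [-0.1, 0.2, 3.9]
width: -0.0
```

Contact is made and the spring is loading. I'll press further.

```bash
python3 -m creep '[[255,[0,0,-1],0],[255,[0,0,-1],0],[255,[0,0,0],0],[255,[0,0,0],0],[255,[0,0,0],0],[255,[0,0,0],0],[255,[0,0,0],0],[255,[0,0,0],0]]'; python3 -m creep '[[255,[0,0,-1],0],[255,[0,0,0],0],[255,[0,0,0],0],[255,[0,0,0],0],[255,[0,0,0],0],[255,[0,0,0],0],[255,[0,0,0],0],[255,[0,0,0],0]]'
```

```text
time: 19.0
tool_pos: [0.4651, 0.162, 0.076]
tcp_rot: [-2.144, 0.16, 2.143]
wrist_force: [-1.8, -0.4, 8.7]
width: -0.002
time: 19.67
tool_pos: [0.4651, 0.1621, 0.0759]
tcp_rot: [-2.144, 0.16, 2.144]
wrist_force: [-4.9, -1.4, 15.3]
width: 0.002
```

It has stopped hard at z = 0.076 with 15 N. I need to know whether that is the button's stop or the finger resting on the collar.

Run:
```python
from h import *
p,d=read_camera("side")
q=cv2.imread("pics/side10.png")
f=lambda p:cv2.resize(p[275:325,275:335],None,fx=6.5,fy=6.5,interpolation=cv2.INTER_CUBIC)
cv2.imwrite("pics/b12.png",cv2.convertScaleAbs(np.hstack([f(q),f(p)]),alpha=1.8))
p,d=read_camera("wrist");cv2.imwrite("pics/w12.png",cv2.convertScaleAbs(cv2.resize(p[200:330,240:400],None,fx=4.5,fy=4.5,interpolation=cv2.INTER_CUBIC),alpha=1.8))
s=read_state();print(s["tool_pos"],s["wrist_force"],s["torque"])
# collar/button height from top depth at t0
D=np.load("pics/top0.npy")
for u in range(236,260): 
    e,r=ray("top",u,266); print(u,((e+r*D[266,u])[[1,2]]*1000).round(1),end=" ")
```

```text
[0.46511586 0.16203447 0.07585417] [-4.41283051 -0.53588248 14.48008775] [-0.23282377  0.76249231 -0.02999797]
236 [193.6  56.9] 237 [190.9  55.8] 238 [186.1  71.6] 239 [182.9  75.1] 240 [180.   76.6] 241 [176.3  84.8] 242 [174.2  79.4] 243 [170.5  87.4] 244 [169.1  76.4] 245 [165.8  81. ] 246 [163.1  80.7] 247 [160.1  82.9] 248 [157.5  81.8] 249 [154.8  82. ] 250 [152.4  79.2] 251 [149.   84.8] 252 [147.7  71.9] 253 [145.3  68.4] 254 [141.9  74.3] 255 [139.3  73.4] 256 [137.6  62.7] 257 [135.   60.8] 258 [132.6  57.3] 259 [129.8  58. ]
```

View pics/b12.png

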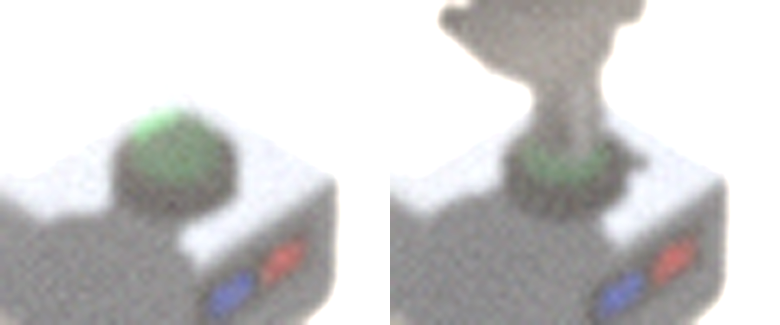

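View pics/w12.png

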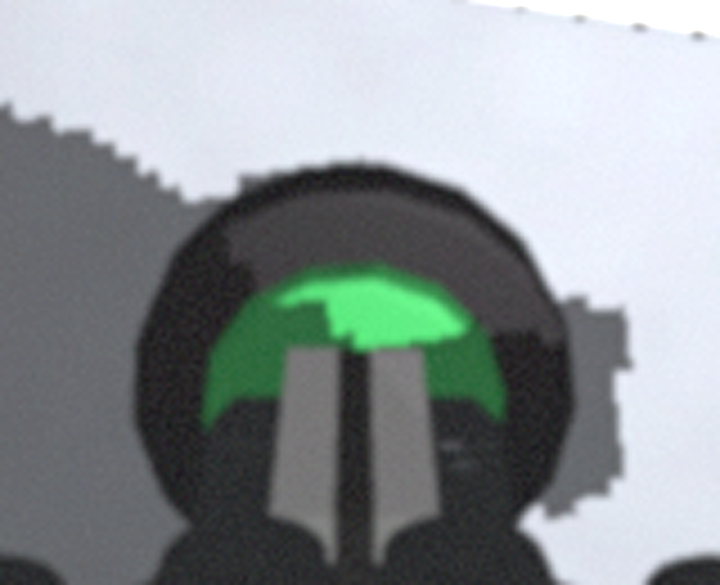

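The fingertips are inside the green cap, but about 3 mm nearer its −x edge. Without letting the button up, I'll ease off slightly, shift +3 mm in x and press again to compare the depth of the stop.

```bash
python3 -m creep '[[255,[0,0,1],0],[255,[0,0,1],0],[255,[1,0,0],0],[255,[1,0,0],0],[255,[1,0,0],0],[255,[0,0,0],0],[255,[0,0,0],0],[255,[0,0,0],0]]'; python3 -m creep '[[255,[0,0,-1],0],[255,[0,0,-1],0],[255,[0,0,0],0],[255,[0,0,0],0],[255,[0,0,0],0],[255,[0,0,0],0],[255,[0,0,0],0],[255,[0,0,0],0]]';  python3 -m creep '[[255,[0,0,-1],0],[255,[0,0,0],0],[255,[0,0,0],0],[255,[0,0,0],0],[255,[0,0,0],0],[255,[0,0,0],0],[255,[0,0,0],0],[255,[0,0,0],0]]'
python3 - <<'E'
from h import *
p,d=read_camera("wrist");cv2.imwrite("pics/w13.png",cv2.convertScaleAbs(cv2.resize(p[200:330,240:400],None,fx=4.5,fy=4.5,interpolation=cv2.INTER_CUBIC),alpha=1.8))
s=read_state();print(s["tool_pos"],s["wrist_force"],s["torque"])
E
```

```text
time: 20.43
tool_pos: [0.4655, 0.1619, 0.0759]
tcp_rot: [-2.139, 0.161, 2.15]
wrist_force: [-6.6, 0.0, 10.9]
width: -0.001
time: 21.1
tool_pos: [0.4656, 0.162, 0.0757]
tcp_rot: [-2.138, 0.161, 2.15]
wrist_force: [-11.0, -0.3, 23.6]
width: 0.001
time: 21.77
tool_pos: [0.4657, 0.162, 0.0756]
tcp_rot: [-2.138, 0.161, 2.15]
wrist_force: [-14.8, -2.1, 28.7]
width: 0.0
[0.46568453 0.16201972 0.07559104] [-14.32966642  -1.83985778  29.34761113] [-0.37315793  2.55514247 -0.00723979]
```

View pics/w13.png

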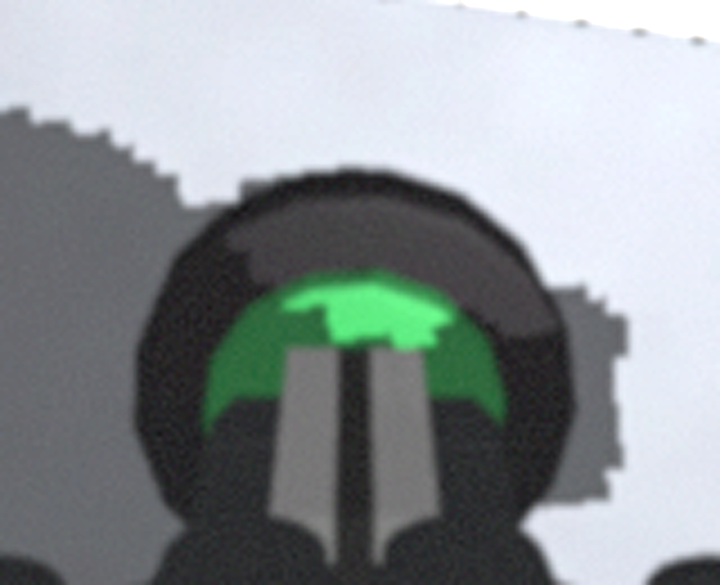

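The tip stuck by friction and stopped at the same depth. The readings (3.9 N at 0.0774, stop at 0.0759) fit a 5 N / 6 mm spring touched first at 0.082. I'll confirm by reading force against height on release.

```bash
python3 -m creep '[[255,[-1,0,1],0],[255,[-1,0,1],0],[255,[-1,0,1],0],[255,[0,0,1],0],[255,[0,0,0],0],[255,[0,0,0],0],[255,[0,0,0],0],[255,[0,0,0],0]]'; python3 -m creep '[[255,[0,0,1],0],[255,[0,0,0],0],[255,[0,0,0],0],[255,[0,0,0],0],[255,[0,0,0],0],[255,[0,0,0],0],[255,[0,0,0],0],[255,[0,0,0],0]]';  python3 -m creep '[[255,[0,0,1.5],0],[255,[0,0,0],0],[255,[0,0,0],0],[255,[0,0,0],0],[255,[0,0,0],0],[255,[0,0,0],0],[255,[0,0,0],0],[255,[0,0,0],0]]'; python3 -m creep '[[255,[0,0,1.5],0],[255,[0,0,0],0],[255,[0,0,0],0],[255,[0,0,0],0],[255,[0,0,0],0],[255,[0,0,0],0],[255,[0,0,0],0],[255,[0,0,0],0]]';python3 -m creep '[[255,[0,0,1.5],0],[255,[0,0,0],0],[255,[0,0,0],0],[255,[0,0,0],0],[255,[0,0,0],0],[255,[0,0,0],0],[255,[0,0,0],0],[255,[0,0,0],0]]'
```

```text
time: 22.48
tool_pos: [0.4654, 0.162, 0.0773]
tcp_rot: [-2.145, 0.16, 2.143]
wrist_force: [2.2, 0.3, 3.5]
width: -0.002
time: 23.15
tool_pos: [0.4649, 0.162, 0.0783]
tcp_rot: [-2.144, 0.16, 2.144]
wrist_force: [3.0, -0.9, 3.3]
width: 0.001
time: 23.82
tool_pos: [0.4644, 0.1619, 0.0795]
tcp_rot: [-2.143, 0.16, 2.145]
wrist_force: [0.7, 0.3, 3.0]
width: -0.0
time: 24.48
tool_pos: [0.4644, 0.1619, 0.0811]
tcp_rot: [-2.143, 0.161, 2.145]
wrist_force: [-1.1, -0.2, 2.0]
width: -0.001
time: 25.15
tool_pos: [0.4648, 0.1619, 0.0827]
tcp_rot: [-2.144, 0.16, 2.144]
wrist_force: [-0.9, -0.1, -0.0]
width: 0.007
```

On release the force fell to zero between 0.0811 and 0.0827. I'll refine the top height with a feather touch to settle the travel.

```bash
python3 -m creep '[[255,[0,0,-0.4],0],[255,[0,0,0],0],[255,[0,0,0],0],[255,[0,0,0],0],[255,[0,0,0],0],[255,[0,0,0],0],[255,[0,0,0],0],[255,[0,0,0],0]]'; python3 -m creep '[[255,[0,0,-0.4],0],[255,[0,0,0],0],[255,[0,0,0],0],[255,[0,0,0],0],[255,[0,0,0],0],[255,[0,0,0],0],[255,[0,0,0],0],[255,[0,0,0],0]]';  python3 -m creep '[[255,[0,0,-0.4],0],[255,[0,0,0],0],[255,[0,0,0],0],[255,[0,0,0],0],[255,[0,0,0],0],[255,[0,0,0],0],[255,[0,0,0],0],[255,[0,0,0],0]]'
```

```text
time: 25.82
tool_pos: [0.4648, 0.162, 0.0824]
tcp_rot: [-2.144, 0.16, 2.144]
wrist_force: [0.1, 0.8, 0.3]
width: 0.001
time: 26.48
tool_pos: [0.4649, 0.162, 0.0821]
tcp_rot: [-2.144, 0.16, 2.144]
wrist_force: [-0.2, -0.0, 0.9]
width: 0.001
time: 27.15
tool_pos: [0.4649, 0.162, 0.0816]
tcp_rot: [-2.144, 0.16, 2.144]
wrist_force: [0.3, -0.3, 2.1]
width: 0.0
```

First contact is at 0.0820 and the stop was at 0.0756–0.0760, so the travel was the full 6 mm. Now I'll retreat and make the final check.

```bash
python3 -m creep '[[255,[0,0,5],0],[255,[0,0,20],0],[255,[0,0,35],0],[255,[0,0,40],0],[255,[0,0,40],0],[255,[0,0,35],0],[255,[0,0,15],0],[255,[0,0,0],0]]'
python3 - <<'E'
from h import *
for n in("side","top"):
  p,d=read_camera(n);cv2.imwrite(f"pics/{n}14.png",p)
h=lambda n,k:cv2.GaussianBlur(cv2.cvtColor(cv2.imread(f"pics/{n}{k}.png"),cv2.COLOR_BGR2GRAY).astype(np.float32),(0,0),1)
def s(A,B,r): 
    a,b,c,d=r; return cv2.phaseCorrelate(A[a:b,c:d].copy(),B[a:b,c:d].copy(),cv2.createHanningWindow((d-c,b-a),cv2.CV_32F))
print("side handle",s(h("side",0),h("side",14),(164,196,346,374)))
print("top handle",s(h("top",0),h("top",14),(228,252,390,414)))
print(read_state()["wrist_force"],read_state()["tool_pos"])
E
```

```text
time: 27.82
tool_pos: [0.4675, 0.1627, 0.2775]
tcp_rot: [-2.152, 0.156, 2.132]
wrist_force: [-0.2, -0.2, 0.5]
width: -0.0
side handle ((-0.12359574330996104, -0.12886341599377005), 1.102611214419206)
top handle ((-0.09862856092679628, -0.1418704373432078), 1.0323058582014508)
[ 0.0867705   0.64968976 -0.47897097] [0.46484394 0.16195396 0.27191134]
```

View pics/side14.png

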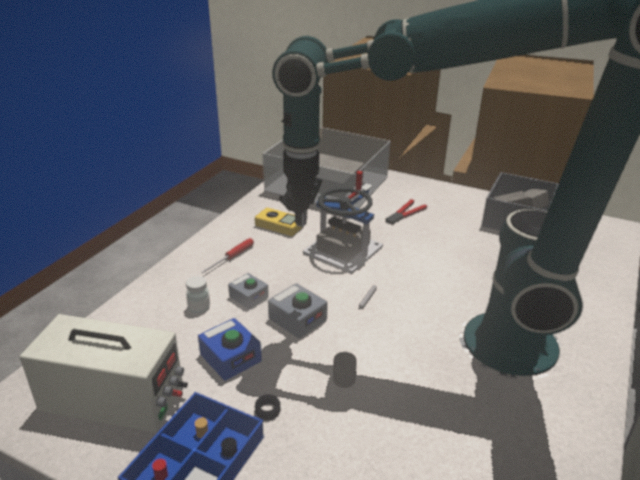

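View pics/top14.png

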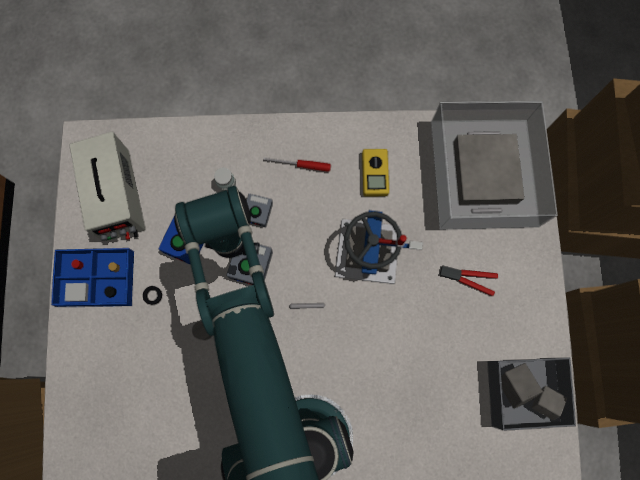

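The last views show the handle back at the pointer (top (403,239)), the button up (side (302,298)) and the loose items visible in place. The arm is clear of everything, so I'm handing in.

```bash
python3 -c "
from workcell import *
print(finish_job())"
```

```text
the job is handed in; nothing more can be done
None
```

I pushed the hand wheel clockwise through one full turn with the shut fingertips, then pressed the green button on the larger grey box, let it come back up and handed the job in. The robot's clock read about 28 s, against the 59 s limit.

- **Wheel:** the pushing force stayed at about 3–5 N. The handle ended within about 0.15 px of its starting image in both the top and side views, which is about 0.4 mm (0.3°). I did not see the probe touch the concrete; I take that from the full turn.
- **Button:** the fingertips first touched it at a height of 0.0820 m and it stopped hard at 0.0756–0.0760 m. That is 6.0–6.4 mm, so it went fully down. The force fell back to zero on release and the last side view shows it up.
- **What did not go smoothly:**
  - The fingertips were about 3 mm off the button's centre. I tried to slide them across while it was held down, but they stuck by friction, and the force on the bottomed button reached about 29 N down and 14 N sideways.
  - After the release I touched the button lightly again to measure its top height, which moved it about 0.4 mm.
- **Everything else:** the loose items looked unmoved in the final pictures. The jar and the core were partly behind the arm or in its shadow in the top view, but the side view shows both in place.

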